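# Oil a filling knife in the spray cabinet

### The arm

A 6-joint arm with a two-finger parallel gripper is mounted at the origin on the work surface; the furniture and walls round the work are solid. World frame = base frame: x ahead of the robot, y to its left, z up, the work surface at z = 0. Lengths are in mm, angles in degrees, forces in N, time in s.
With the tool pointing down it reaches from about 350 to 850 mm from the base axis. Payload 8.1 kg.
Tool frame: the origin (TCP) lies midway between the tips of the shut fingers; the grasp point (between the pads) lies 19 mm behind it; z points along the fingers, y is the direction in which the jaws open and shut (so a half turn about z gives the same grasp; the last joint's range is limited). The gripper opens to 85 mm and grips with 20 to 120 N. Pads are 22 mm wide; open, the fingers measure 114 mm over their backs; the gripper's body (76 mm by 85 mm) begins 54 mm behind the grasp point. The pads swing forward as they close: fully open they stand 13 mm farther back than shut.
Start: joints at [66.326, 7.471, 85.268, -0, 87.261, -4.893], TCP at [193.155, 568.064, 231.292] pointing down, gripper open.
Joint ranges: [-169.43, 169.43], [-51.17, 129.36], [1.28, 143.12], [-76.62, 256.62], [0, 156.53], [-152.29, 152.29]. Speed limits (degrees/s): [136.94, 136.94, 159.86, 180, 180, 180].

### API

Orientations are given as [roll, pitch, yaw] about the fixed x, y, z axes, in that order (R = Rz(yaw) Ry(pitch) Rx(roll)).
In Python, from bench import telemetry, snapshot, camera_params, job gives the robot as it stands. The module is installed in compiled form; this text tells all that it offers.
- The arm moves only by the shell command python3 -m jog 'ROWS' [FORCE]. ROWS is JSON, a list that holds one entry, the list of rows, each a list of 7 numbers: the shift along the tool's x, y, z in units of 50 mm (1.0 is 50 mm), then the turn, a rotation vector about the tool's x, y, z in units of 2 pi rad (1.0 is 2 pi rad), then the opening, from 0 (shut) to 1 (fully open). In form: [[[dx, dy, dz, rx, ry, rz, claw], ...]]. A call has 1 to 12 rows; each row shifts and turns the commanded pose from where the row before left it, along the tool's axes as they then stand; what a row does not reach is not made up. A row lasts 1/8 s, in which the tool goes at most 62.5 mm and 10.7 degrees, less where a joint would pass 70% of its speed; a pose out of reach is approached as far as the arm can. A call with a number of a shift or a turn outside -1 to 1 is refused whole. A call with a gripper value outside its range is refused whole. The fingers move at their own pace and stop on an object; FORCE is the grip in N (left out, the last holds). Time passes only in rows, so rows that do not move let the fingers close. It gives the time, the measured TCP pose, the force and the opening at its end, in the units of the state.
- telemetry.sense(): the state, without advancing time (a new reading comes with each control period).
- snapshot(name): name is "scene" or "top" or "wrist"; returns (picture, depth): 384x512x3 uint8, red, green, blue; 384x512 float32, mm along the optical axis (not along the pixel's ray), 0 where there is no reading.
- camera_params(name): a dict with "K" (3x3 intrinsics, pixels), "extrinsics" (4x4, takes a point from camera to world coordinates). Camera axes: x right, y down, z forward; pixel columns grow to the right and rows downward; lengths in mm; the calibration is good to about 2 mm. A picture is of the moment at which its call begins: read the wrist's pose just before it. camera_params takes no time and is no camera call; for the wrist camera it gives the pose at the moment of the call.
- job.hand_in(): hands the job in, once; it reports no verdict.
The state is a dict: "time": time; "joint_pos": joint angles; "qd": joint speeds; "joint_efforts": joint torques, N m; "tool_pos": TCP position; "tcp_rot": TCP orientation; "ft_force": force on the tool from outside, world axes, zero at the start; "wrist_torque": the same for the moment, N m; "finger_gap": finger opening in mm.
Only numpy, scipy, OpenCV 4.12 (cv2) and the standard library are available. Lean on these libraries where they do the work, as an engineer would, in place of code of your own. Each camera call takes 0.05 s, during which the arm holds its last target. There are 200 camera calls.

### The job

The filling knife is due a coat of rust-guard before it goes back into stock. Lay it flat in the open tray of the blue spray cabinet, blade towards the cabinet so that it will end up under the nozzle, without dropping it, and push the tray fully shut so that no mist escapes. Only then press the red nozzle cap of the aerosol right down, without forcing it, and let it spring back up; leave the knife in the shut cabinet and the other things on the table where they are.

Things in the scene. Friction and masses are not known exactly. Their poses are not given: they have to be found in the camera images.
- scraper: Filling knife (scraper) lying flat, 74 x 190 x 18 mm, about 0.11 kg. Origin: middle of its length on the underside. Its y axis runs along it: the steel blade (up to 74 mm wide, 2 mm thick, 6 to 8 mm above the underside) from y = -95 to -10 mm, the wooden handle (24 mm wide, 18 mm high) from y = -12 to +95 mm; z up.
- scraper_blade (a point): Middle of the filling knife's blade edge, 95 mm from its origin towards -y, 7 mm above the underside.
- scraper_grip (a point): Place to grip the filling knife's handle (across the 24 mm width), 30 mm from its origin towards +y, at half the handle's height (9 mm).
- spray_box: Blue sheet-metal spray cabinet fixed to the table, 130 mm (its x) x 235 mm (its y), high 165 mm at its -y end, the roof with its clear pane slanting down to 86 mm over the mouth. Origin: centre of its underside. Its tray comes out of the +y end through a mouth 74 mm high; a 53 mm thick yellow aerosol stands clipped to its -y end, 156 mm from the origin.
- tray_in (a point): Centre of the tray's inner floor (16 mm above the table). Frame axes as the cabinet's: y points out of the mouth. Inside the tray is 96 mm (x) by 212 mm (y); its side and inner end walls are 2 mm thick and stand 22 mm above the floor; at the +y end is the blue front panel, 130 mm wide, 4 mm thick, from 10 to 73 mm above the table.
- tray_pull (a point): Middle of the outer edge of the dark finger lip (80 mm wide in x, 55 to 68 mm above the table) on the tray's front panel; it stands 15 mm out from the panel's outer face. This point is 60 mm above the table and moves with the tray.
- tray (a joint): How far the tray is pulled out of the cabinet along the cabinet's +y, in m: 0 shut, 0.245 fully out. It slides stiffly (about 1.5 N) and stays where it is left.
- nozzle_top (a point): Centre of the top of the red round nozzle cap (33 mm across, 22 mm high) on the aerosol; it moves with the cap, about 159 mm above the table when up. The cap is pressed straight down.
- nozzle (a joint): How far the nozzle cap is pressed down, in m: 0 up, 0.006 right down. It springs back; first movement takes about 1.5 N, right down about 4.5 N.
- paint_brush: Flat paint brush, 52 x 214 x 14 mm, lying flat; bystander. Origin: middle of the underside, bristles towards its -y.
- tape_measure: Yellow pocket tape measure, 36 x 87 x 64 mm; bystander. Origin: middle of the underside.
- screw_box_2: White and blue card box of screws, 65 x 100 x 45 mm; bystander. Origin: middle of the underside.
There are look-alikes about, which are no part of the job. Of the things that look like the scraper, the larger one is meant.

How it is judged (in metres and radians):
On the way, in this order (a step that is already met when the one before it is completed fails the run):
1. the filling knife lies flat in the open tray, blade towards the cabinet, released (y of scraper_blade in the frame of tray_in below -0.06 m and y of scraper in the frame of tray_in between -0.025 and 0.025 m and x of scraper in the frame of tray_in between -0.04 and 0.04 m and z of scraper_blade in the frame of tray_in below 0.016 m and z of scraper_grip in the frame of tray_in below 0.018 m and z of scraper in the frame of tray_in above -0.006 m and value of joint tray above 0.1 m and contact force between the fingers and scraper below 0.1 N), for 0.2 s.
2. the tray is fully shut with the knife in it (y of scraper_blade in the frame of tray_in below -0.06 m and y of scraper in the frame of tray_in between -0.025 and 0.025 m and x of scraper in the frame of tray_in between -0.04 and 0.04 m and z of scraper_blade in the frame of tray_in below 0.016 m and z of scraper_grip in the frame of tray_in below 0.018 m and z of scraper in the frame of tray_in above -0.006 m and value of joint tray below 0.005 m), for 0.2 s.
3. the nozzle cap is pressed down by at least 4 of its 6 mm (value of joint nozzle above 0.004 m and value of joint tray below 0.005 m), for 0.15 s.
4. the nozzle cap has sprung back up (value of joint nozzle below 0.001 m), for 0.2 s.
At the end, for the whole second after the job is handed in: The filling knife lies flat and at rest in the tray (its underside's middle within 25 mm of the tray's middle along it and 40 mm across, blade edge at least 60 mm from the tray's middle towards the inner end), the tray is shut to within 5 mm, and the nozzle cap is up again (within 1 mm) (all of step 2 and value of joint nozzle below 0.001 m and linear speed of scraper below 0.02 m/s); the robot touches nothing.
It fails at once if the nozzle cap is pressed by more than 2 mm while the tray is not shut (more than 10 mm out) (value of joint nozzle above 0.002 m and value of joint tray above 0.01 m).
It fails at once if the nozzle cap is forced with more than 35 N (contact force between anything else and nozzle_c0 above 35 N).
It fails at once if the filling knife is dropped from more than about 40 mm (linear speed of scraper above 0.85 m/s and contact force between the fingers and scraper below 0.05 N).
It fails at once if the paint brush, tape measure or screw box is moved by more than 30 mm (distance of any of paint_brush, tape_measure, screw_box_2 from where it was at the start of the episode above 0.03 m).
It also fails if it takes over 58 s, if anything falls off the work surface, if the arm or the gripper's body presses on something with over 40 N, if the wrist force passes 120 N, or if a joint passes its speed limit or range.

## Working session

There is one attempt and no reset: what is moved stays moved. The work goes in short steps, Python scripts to look and compute and a shell command to move; the robot and the scene stay as the last step left them, time stands still between calls to the robot, and variables do not carry over. Pictures are saved under pics/ and viewed, about 8 in all and at most 12, crops included, and the job is handed in when it is done.

```bash
mkdir -p pics; cat > h.py <<'E'
import numpy as np, cv2
from bench import telemetry, snapshot, camera_params, job
def take(name):
    p=camera_params(name); im,d=snapshot(name)
    np.savez(f'{name}.npz',im=im,d=d,K=p['K'],T=p['extrinsics']); return im,d
def cloud(name):
    z=np.load(f'{name}.npz'); d=z['d'].astype(float);K=z['K'];T=z['T']
    v,u=np.mgrid[:d.shape[0],:d.shape[1]]
    P=np.stack([(u-K[0,2])/K[0,0]*d,(v-K[1,2])/K[1,1]*d,d],-1)
    W=P@T[:3,:3].T+T[:3,3]; W[d==0]=np.nan
    return z['im'],W
E
python3 - <<'E'
from h import *
s=telemetry.sense();print({k:np.round(v,2) for k,v in s.items()})
ims=[take(n)[0] for n in('scene','top')]
for n,i in zip(('scene','top'),ims): cv2.imwrite(f'pics/{n}0.png',cv2.resize(i[...,::-1],(800,600)))
for n in('scene','top'):print(np.round(camera_params(n)['extrinsics'],2))
E
```

```text
{'time': np.float64(0.0), 'joint_pos': array([66.32,  7.51, 85.33,  0.  , 87.26, -4.89]), 'qd': array([-0.08, -0.1 ,  0.06,  0.09, -0.02, -0.02]), 'joint_efforts': array([-0.000e+00, -5.694e+01, -5.006e+01, -0.000e+00,  1.000e-02,
        0.000e+00]), 'tool_pos': array([192.94, 567.55, 230.28]), 'tcp_rot': array([-1.7990e+02, -1.0000e-02,  1.6122e+02]), 'ft_force': array([-0.48, -0.25, -0.24]), 'wrist_torque': array([ 0.01, -0.02, -0.  ]), 'finger_gap': np.float64(85.33)}
[[-5.80000e-01 -6.00000e-01  5.60000e-01 -2.27930e+02]
 [-8.20000e-01  4.10000e-01 -4.10000e-01  7.34190e+02]
 [ 2.00000e-02 -6.90000e-01 -7.20000e-01  1.12407e+03]
 [ 0.00000e+00  0.00000e+00  0.00000e+00  1.00000e+00]]
[[ 4.60000e-01 -7.00000e-01  5.50000e-01 -2.79420e+02]
 [-8.90000e-01 -3.60000e-01  2.90000e-01 -2.41770e+02]
 [-0.00000e+00 -6.20000e-01 -7.80000e-01  1.28703e+03]
 [ 0.00000e+00  0.00000e+00  0.00000e+00  1.00000e+00]]
```

View pics/top0.png

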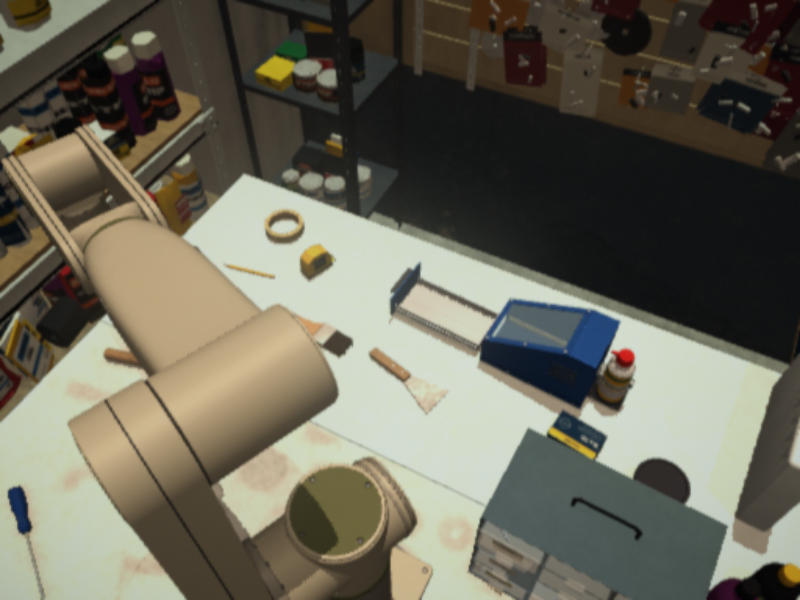

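View pics/scene0.png

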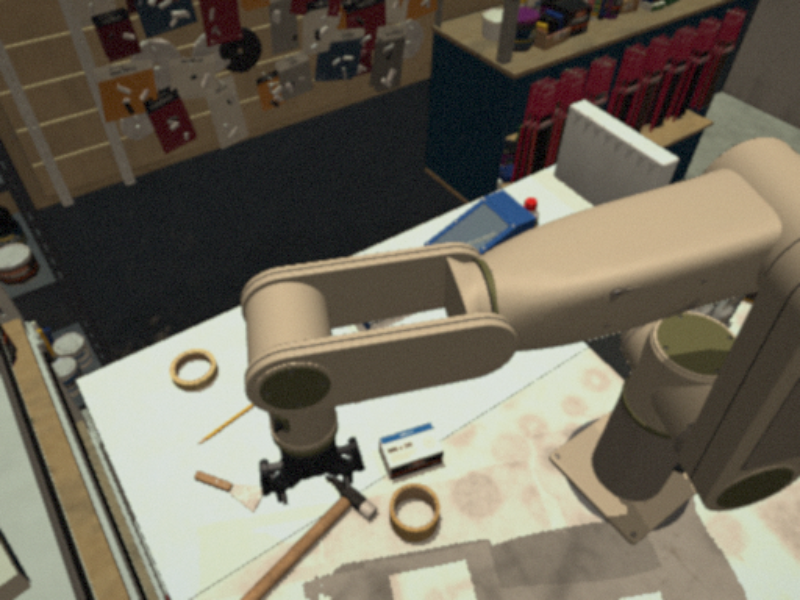

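Top view: a knife at (408,380), the tray open with its panel at (405,288), cabinet at (550,345) and the red cap at (625,357). Scene view: a second knife at (230,490). Next I measure all of these.

```bash
python3 - <<'E'
from h import *
im,W=cloud('top')
hsv=cv2.cvtColor(im,cv2.COLOR_RGB2HSV)
def at(u,v,W=W): 
    u=int(u*.64);v=int(v*.64);return np.round(np.nanmedian(W[v-1:v+2,u-1:u+2].reshape(-1,3),0),0)
print('knife A handle end,neck,bladecorners',[at(*p) for p in((373,352),(408,378),(445,395),(426,410))])
print('panel',[at(*p) for p in((420,268),(395,305))],'roof',[at(*p) for p in((510,302),(615,320),(485,340),(580,380))])
print('tray floor',[at(*p) for p in((410,310),(440,312),(480,335))])
print('screwbox',at(577,432),'brush',at(335,340),'tape',at(316,255),'drawers',at(600,500))
# red cap
m=(hsv[...,1]>150)&((hsv[...,0]<8)|(hsv[...,0]>172))&(W[...,2]>120)&(W[...,2]<200)&(W[...,0]>300)
P=W[m];print('cap',len(P),P.mean(0).round(0),P.min(0).round(),P.max(0).round())
t=P[P[:,2]>P[:,2].max()-5];print(t.mean(0).round(1))
# blue
m=(hsv[...,0]>100)&(hsv[...,0]<125)&(hsv[...,1]>120)&(W[...,2]>5)&(W[...,2]<180)&(W[...,0]>350)
P=W[m];print('blue',len(P),P.min(0).round(),P.max(0).round())
# knife in a window, on table height >4
def obj(W,c,r):
    m=(np.hypot(W[...,0]-c[0],W[...,1]-c[1])<r)&(W[...,2]>3.5)&(W[...,2]<40)
    P=W[m];Q=P[:,:2]-P[:,:2].mean(0);w,V=np.linalg.eigh(Q.T@Q);t=Q@V
    print(len(P),'c',P.mean(0).round(0),'long axis',V[:,1].round(3),'ext',np.ptp(t,axis=0).round(0), 'z',np.percentile(P[:,2],[5,50,95]).round(1))
obj(W,at(408,378),100)
im2,W2=cloud('scene')
c=at(230,488,W2);print('knife B',c,at(197,474,W2),at(258,495,W2),at(252,508,W2));obj(W2,c,90)
E
```

```text
knife A handle end,neck,bladecorners [array([458., 212.,  19.]), array([441., 113.,  13.]), array([444.,  29.,   2.]), array([392.,  46.,   6.])]
panel [array([699., 216.,  56.]), array([584., 222.,  38.])] roof [array([670., -18.,  92.]), array([ 666., -235.,  164.]), array([557.,  -8.,  84.]), array([ 539., -218.,  105.])]
tray floor [array([602., 187.,  19.]), array([629., 129.,  16.]), array([610.,  19.,  20.])]
screwbox [ 461. -249.   47.] brush [453. 302.  14.] tape [614. 445.  63.] drawers [ 238. -317.  264.]
cap 373 [1304. -149.  149.] [ 582. -460.  120.] [1590.  355.  200.]
[1574.  -431.6  196.8]
blue 2493 [ 443. -299.    8.] [679.  -8. 174.]
770 c [437. 108.   9.] long axis [0.252 0.968] ext [195. 195.] z [ 3.7  7.6 20. ]
knife B [403. 651.   9.] [462. 690.  13.] [362. 613.   6.] [344. 635.   6.]
466 c [400. 652.   8.] long axis [-0.848 -0.53 ] ext [175. 173.] z [ 3.6  6.5 15.1]
```

```bash
python3 - <<'E'
from h import *
im,W=cloud('top');hsv=cv2.cvtColor(im,cv2.COLOR_RGB2HSV)
def rect(m,n):
    P=W[m&np.isfinite(W[...,2])]; r=cv2.minAreaRect(P[:,:2].astype(np.float32));print(n,len(P),np.round(r[0],0),np.round(r[1],0),round(r[2],1));return P
X,Y,Z=np.moveaxis(W,-1,0)
roi=(X>480)&(X<780)
rect(roi&(Y<30)&(Y>-240)&(Z>78)&(Z<175)&(hsv[...,0]>95)&(hsv[...,0]<130),'roof')
P=rect(roi&(Y<-200)&(Y>-400)&(Z>120)&(Z<170)&(hsv[...,1]>150)&((hsv[...,0]<8)|(hsv[...,0]>172)),'cap');print(P.mean(0).round(),P[P[:,2]>152].mean(0).round(1),P[:,2].max())
P=rect(roi&(Y>190)&(Y<270)&(Z>25)&(Z<80),'panel');print(P.min(0).round(),P.max(0).round())
P=rect(roi&(Y>20)&(Y<205)&(Z>10)&(Z<19),'floor')
k=(abs(X-430)<60)&(Y>10)&(Y<225)&(Z<30)
rect(k&(Z>4.5),'knife')
P=rect(k&(Z>11),'handle');w=np.linalg.eigh(np.cov(P[:,:2].T))[1][:,1];print(w,P.mean(0),P[:,2].max())
E
```

```text
roof 2760 [ 609. -124.] [236. 136.] 86.0
cap 101 [ 598. -276.] [38. 30.] 61.4
[ 594. -279.  155.] [ 595.4 -279.3  157.7] 163.9025667475612
panel 294 [635. 215.] [ 48. 134.] 89.6
[568. 190.  25.] [702. 239.  80.]
floor 734 [659. 111.] [189. 162.] 86.2
knife 611 [430. 118.] [214. 119.] 89.9
handle 232 [450. 118.] [191.  63.] 68.5
[0.23598459 0.9717568 ] [446.31059652 141.4793449   16.55321358] 28.205929190290362
```

```bash
cat >> h.py <<'E'
from scipy.spatial.transform import Rotation as Ro
def plan(tgt,yaw,n):
    "suggest n rows from the present pose to tgt (mm), tool down at yaw"
    s=telemetry.sense();p=np.array(s['tool_pos']);R=Ro.from_euler('xyz',s['tcp_rot'],degrees=True)
    Rt=Ro.from_euler('xyz',[180,0,yaw],degrees=True);rv=(R.inv()*Rt).as_rotvec()
    st=(np.array(tgt)-p)/n
    for i in range(n):
        Ri=R*Ro.from_rotvec(rv*i/n); print(np.round(Ri.inv().apply(st)/50,3),np.round(rv/n/2/np.pi,4))
def st():
    s=telemetry.sense();print({k:np.round(s[k],2).tolist() for k in('time','tool_pos','tcp_rot','ft_force','finger_gap')})
E
python3 -c "
from h import *
plan([442,125,200],76.4,11)"
```

```text
[-0.688 -0.616  0.056] [-0.      0.      0.0214]
[-0.764 -0.518  0.056] [-0.      0.      0.0214]
[-0.827 -0.411  0.056] [-0.      0.      0.0214]
[-0.875 -0.296  0.056] [-0.      0.      0.0214]
[-0.906 -0.176  0.056] [-0.      0.      0.0214]
[-0.922 -0.053  0.055] [-0.      0.      0.0214]
[-0.921  0.071  0.055] [-0.      0.      0.0214]
[-0.903  0.194  0.055] [-0.      0.      0.0214]
[-0.869  0.313  0.055] [-0.      0.      0.0214]
[-0.819  0.427  0.055] [-0.      0.      0.0214]
[-0.754  0.533  0.055] [-0.      0.      0.0214]
```

```bash
python3 -m jog '[[[-0.69,-0.62,0.056,0,0,0.0214,1],[-0.76,-0.52,0.056,0,0,0.0214,1],[-0.83,-0.41,0.056,0,0,0.0214,1],[-0.875,-0.3,0.056,0,0,0.0214,1],[-0.91,-0.18,0.056,0,0,0.0214,1],[-0.92,-0.05,0.055,0,0,0.0214,1],[-0.92,0.07,0.055,0,0,0.0214,1],[-0.9,0.19,0.055,0,0,0.0214,1],[-0.87,0.31,0.055,0,0,0.0214,1],[-0.82,0.43,0.055,0,0,0.0214,1],[-0.75,0.53,0.055,0,0,0.0214,1],[0,0,0,0,0,0,1]]]'
python3 - <<'E'
from h import *
st()
a=take('wrist')[0];b=take('scene')[0];take('top')
cv2.imwrite('pics/w1.png',cv2.resize(np.hstack([a,b])[...,::-1],(800,300)));st()
im,W=cloud('wrist');v=[(r,c) for r in range(30,384,80) for c in range(30,512,90)]
for r in range(30,384,80):print([W[r,c].round(0).tolist() for c in range(30,512,110)])
E
```

```text
time: 1.6
tool_pos: [442.6, 122.8, 200.1]
tcp_rot: [-180.0, 0.1, 76.2]
ft_force: [-0.2, 0.5, 0.4]
finger_gap: 85.1
{'time': 1.6, 'tool_pos': [442.57, 122.76, 200.14], 'tcp_rot': [-179.96, 0.06, 76.17], 'ft_force': [-0.17, 0.55, 0.38], 'finger_gap': 85.14}
{'time': 1.75, 'tool_pos': [441.5, 125.74, 200.52], 'tcp_rot': [-179.95, -0.01, 76.54], 'ft_force': [-0.1, 0.61, 0.64], 'finger_gap': 85.69}
[[288.0, 284.0, 31.0], [368.0, 269.0, -2.0], [466.0, 245.0, -1.0], [564.0, 221.0, -2.0], [653.0, 197.0, 15.0]]
[[240.0, 227.0, -1.0], [344.0, 201.0, -1.0], [449.0, 177.0, 16.0], [553.0, 150.0, -1.0], [648.0, 128.0, 15.0]]
[[206.0, 152.0, 0.0], [317.0, 124.0, -1.0], [429.0, 99.0, 7.0], [540.0, 69.0, -1.0], [643.0, 49.0, 15.0]]
[[165.0, 65.0, -1.0], [404.0, 143.0, 231.0], [406.0, 6.0, -0.0], [485.0, 113.0, 214.0], [640.0, -46.0, 10.0]]
[[386.0, 143.0, 267.0], [421.0, 145.0, 278.0], [379.0, -100.0, 1.0], [509.0, -132.0, -0.0], [501.0, 114.0, 266.0]]
```

View pics/w1.png

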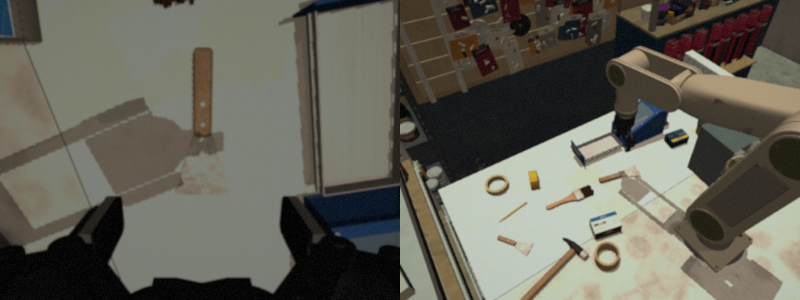

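Wrist: the knife's handle runs (203,47)–(203,135) with the blade below it; the tray is at the right (305–385), its front panel at the top and the cabinet mouth at the bottom. Measuring from the wrist depth and the now unobstructed scene camera.

```bash
python3 - <<'E'
from h import *
im,W=cloud('wrist');X,Y,Z=np.moveaxis(W,-1,0)
def rect(P,n):
    r=cv2.minAreaRect(P[:,:2].astype(np.float32));print(n,len(P),np.round(r[0],1),np.round(r[1],1),round(r[2],1))
k=(abs(X-440)<50)&(Y>20)&(Y<225)
rect(W[k&(Z>3)&(Z<30)],'knife');P=W[k&(Z>11)&(Z<30)];rect(P,'handle');print(P.mean(0))
w,V=np.linalg.eigh(np.cov(P[:,:2].T));print(V[:,1])
y=np.array([.07,.998]);x=np.array([.998,-.07]);c=np.array([609,-124])
for n in('wrist','scene','top'):
    im,W=cloud(n)
    L=np.stack([(W[...,:2]-c)@x,(W[...,:2]-c)@y,W[...,2]],-1)
    m=(abs(L[...,0])<80)&(L[...,1]>125)&(L[...,1]<400)
    P=L[m&(L[...,2]>24)&(L[...,2]<44)]
    # walls: side walls & inner panel face
    print(n,'walls x',np.percentile(P[:,0],[1,10,50,90,99]).round(0),'y',np.percentile(P[:,1],[1,10,50,90,99]).round(0)) if len(P)>20 else 0
    P=L[m&(L[...,2]>42)&(L[...,2]<80)]
    if len(P)>20: print(n,'panel',len(P),'x',np.percentile(P[:,0],[1,50,99]).round(0),'y',np.percentile(P[:,1],[1,10,50,90,99]).round(0))
    P=L[m&(L[...,2]>11)&(L[...,2]<20)]
    if len(P)>20: print(n,'floor',len(P),'x',np.percentile(P[:,0],[1,50,99]).round(0),'y',np.percentile(P[:,1],[1,10,50,90,99]).round(0))
E
```

```text
knife 6218 [433.1 123.5] [193.7  68.5] 83.5
handle 2761 [454.9 164.8] [106.1  22.7] 75.7
[455.2430988  167.25624576  16.0592886 ]
[0.24674558 0.96908029]
wrist walls x [-59. -50. -45.  50.  53.] y [130. 131. 223. 338. 343.]
wrist panel 634 x [-61. -45.   2.] y [343. 343. 343. 345. 347.]
wrist floor 22228 x [-34.  11.  53.] y [131. 156. 251. 327. 342.]
scene walls x [-59. -50. -36.  54.  57.] y [128. 131. 223. 320. 348.]
scene panel 173 x [-61.  -5.  65.] y [161. 344. 348. 361. 362.]
scene floor 688 x [-47.  11.  55.] y [131. 152. 234. 308. 346.]
top walls x [-53. -51. -44.  53.  56.] y [129. 141. 219. 298. 343.]
top floor 771 x [-46.   9.  54.] y [138. 154. 222. 292. 326.]
```

```bash
python3 -c "
from h import *
plan([451,149,3],75.7,6)"
```

```text
[0.083 0.013 0.658] [-0.     -0.      0.0004]
[0.083 0.013 0.658] [-0.     -0.      0.0004]
[0.083 0.013 0.658] [-0.     -0.      0.0004]
[0.083 0.012 0.658] [-0.     -0.      0.0004]
[0.083 0.012 0.658] [-0.     -0.      0.0004]
[0.083 0.012 0.658] [-0.     -0.      0.0004]
```

```bash
python3 -m jog '[[[0.17,0.025,0.7,0,0,0.0012,1],[0.17,0.025,0.7,0,0,0.0012,1],[0.16,0.025,0.7,0,0,0,1],[0,0,0.7,0,0,0,1],[0,0,0.6,0,0,0,1],[0,0,0.37,0,0,0,1],[0,0,0.18,0,0,0,1],[0,0,0,0,0,0,1],[0,0,0,0,0,0,0],[0,0,0,0,0,0,0],[0,0,0,0,0,0,0],[0,0,0,0,0,0,0]]]' 40
```

```text
time: 3.25
tool_pos: [452.2, 148.7, 3.9]
tcp_rot: [179.9, -0.0, 75.6]
ft_force: [0.3, 1.1, 4.2]
finger_gap: 21.8
```

```bash
python3 -m jog '[[[0,0,-0.1,0,0,0,0],[0,0,-0.3,0,0,0,0],[0,0,-0.5,0,0,0,0],[0,0,-0.6,0,0,0,0],[0,0,-0.5,0,0,0,0],[0,0,0,0,0,0,0]]]'
python3 - <<'E'
from h import *
a=take('wrist')[0];b=take('scene')[0]
cv2.imwrite('pics/w2.png',cv2.resize(np.hstack([a,b])[...,::-1],(800,300)));st()
plan([629.3,137.4,100],86,6)
E
```

```text
time: 4.0
tool_pos: [453.7, 149.1, 106.4]
tcp_rot: [179.7, -0.1, 75.6]
ft_force: [-0.8, -0.4, -1.5]
finger_gap: 21.9
{'time': 4.1, 'tool_pos': [451.56, 148.62, 103.18], 'tcp_rot': [179.98, -0.01, 75.61], 'ft_force': [0.26, 0.97, -0.77], 'finger_gap': 21.91}
[0.111 0.583 0.011] [ 0.     -0.     -0.0048]
[0.093 0.586 0.011] [ 0.     -0.     -0.0048]
[0.076 0.589 0.011] [ 0.     -0.     -0.0048]
[0.058 0.591 0.011] [ 0.     -0.     -0.0048]
[0.04  0.592 0.011] [ 0.     -0.     -0.0048]
[0.022 0.593 0.011] [ 0.     -0.     -0.0048]
```

View pics/w2.png

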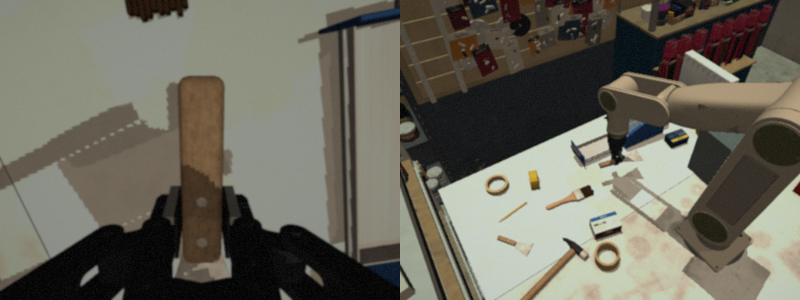

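The knife is held square (handle 180–223 between the pads, end at row 77). Moving over the tray.

```bash
python3 -m jog '[[[0.11,0.58,0,0,0,-0.0048,0],[0.09,0.585,0,0,0,-0.0048,0],[0.076,0.59,0.02,0,0,-0.0048,0],[0.058,0.59,0.02,0,0,-0.0048,0],[0.04,0.59,0.02,0,0,-0.0048,0],[0.022,0.59,0,0,0,-0.0048,0],[0,0,0,0,0,0,0],[0,0,0,0,0,0,0]]]'
python3 - <<'E'
from h import *
im,W=cloud('wrist');s=telemetry.sense()
P=W[80:230,200:330].reshape(-1,3);R=Ro.from_euler('xyz',[180,0,75.6],degrees=True)
L=R.inv().apply(P-[451.6,148.6,103.2]);L=L[(L[:,2]>-25)&(L[:,2]<10)];print('held handle tool frame',np.nanpercentile(L,[1,50,99],axis=0).round(1))
a=take('wrist')[0];take('top');st()
cv2.imwrite('pics/w3.png',a[...,::-1])
y=np.array([.07,.998]);x=np.array([.998,-.07]);c=np.array([609,-124])
for n in('wrist','top'):
    im,W=cloud(n);L=np.stack([(W[...,:2]-c)@x,(W[...,:2]-c)@y,W[...,2]],-1)
    m=(abs(L[...,0])<80)&(L[...,1]>125)&(L[...,1]<400)
    P=L[m&(L[...,2]>28)&(L[...,2]<44)&(L[...,1]<335)];print(n,'wallsx',[np.median(P[q,0]).round(1) if q.any() else 0 for q in(P[:,0]<-40,P[:,0]>40)])
    P=L[m&(L[...,2]>45)&(L[...,2]<70)&(L[...,1]>330)];print('panel y',np.percentile(P[:,1],[1,50,99]).round(0),len(P))
    if n=='wrist':
        P=L[m&(L[...,2]>85)&(L[...,2]<125)&(abs(L[...,0])<25)];print('handle',np.percentile(P,[2,50,98],axis=0).round(0),len(P))
E
```

```text
time: 5.1
tool_pos: [627.3, 137.2, 98.4]
tcp_rot: [-179.8, 0.0, 86.0]
ft_force: [0.1, -0.5, -0.8]
finger_gap: 21.8
held handle tool frame [[ 19.5  -8.6 -17.3]
 [ 47.    2.5 -15.7]
 [ 70.5  13.7 -11. ]]
{'time': 5.2, 'tool_pos': [627.55, 137.36, 99.4], 'tcp_rot': [-179.9, 0.02, 85.98], 'ft_force': [0.4, -0.0, -1.5], 'finger_gap': 21.74}
wrist wallsx [np.float64(-44.4), np.float64(53.4)]
panel y [343. 354. 362.] 6308
handle [[-18. 209. 101.]
 [  1. 275. 111.]
 [ 18. 330. 122.]] 16219
top wallsx [np.float64(-47.3), np.float64(50.4)]Traceback (most recent call last):
  File "<stdin>", line 12, in <module>
    return _quantile_unchecked(
        a, q, axis, out, overwrite_input, method, keepdims, weights)
    return _ureduce(a,
                    func=_quantile_ureduce_func,
    ...<5 lines>...
                    overwrite_input=overwrite_input,
                    method=method)
    r = func(a, **kwargs)
    result = _quantile(arr,
                       quantiles=q,
    ...<2 lines>...
                       out=out,
                       weights=wgt)
    slices_having_nans = np.isnan(arr[-1, ...])
                                  ~~~^^^^^^^^^
IndexError: index -1 is out of bounds for axis 0 with size 0
```

View pics/w3.png

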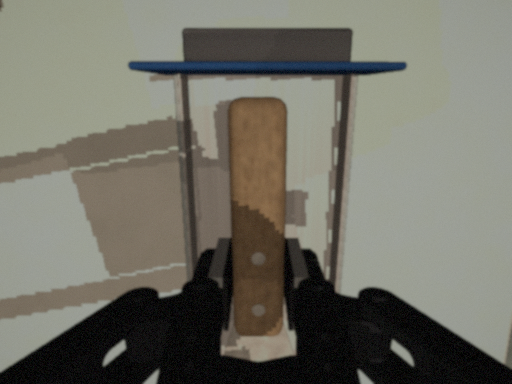

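Over the tray and square to it: handle at columns 230–287, tray walls at about 188 and 340, panel along row 67. I'll shift 3 mm in +x, then lower slowly.

```bash
python3 -m jog '[[[0,0.06,0.4,0,0,0,0],[0,0,0.4,0,0,0,0],[0,0,0.4,0,0,0,0],[0,0,0.2,0,0,0,0],[0,0,0.1,0,0,0,0],[0,0,0,0,0,0,0],[0,0,0,0,0,0,0]]]'
```

```text
time: 6.08
tool_pos: [632.6, 137.2, 26.3]
tcp_rot: [179.9, -0.0, 86.0]
ft_force: [-0.1, -0.5, -1.1]
finger_gap: 22.2
```

```bash
python3 -m jog '[[[0,0,0.04,0,0,0,0],[0,0,0.04,0,0,0,0],[0,0,0.02,0,0,0,0],[0,0,0,0,0,0,0]]]'
```

```text
time: 6.58
tool_pos: [631.7, 137.0, 20.1]
tcp_rot: [-180.0, 0.0, 86.0]
ft_force: [-0.0, 1.1, -1.3]
finger_gap: 22.0
```

```bash
python3 -m jog '[[[0,0,0.02,0,0,0,0],[0,0,0,0,0,0,0.3],[0,0,0,0,0,0,0.4],[0,0,0,0,0,0,0.5],[0,0,0,0,0,0,0.5],[0,0,-0.1,0,0,0,0.5],[0,0,-0.4,0,0,0,0.5],[0,0,-0.7,0,0,0,0.5],[0,0,-0.9,0,0,0,0.5],[0,0,-0.9,0,0,0,0.5],[0,0,0,0,0,0,0.5]]]'
python3 - <<'E'
from h import *
a=take('wrist')[0];b=take('scene')[0];st()
cv2.imwrite('pics/w4.png',cv2.resize(np.hstack([a,b])[...,::-1],(800,300)))
y=np.array([.07,.998]);x=np.array([.998,-.07]);c=np.array([609,-124])
im,W=cloud('wrist');L=np.stack([(W[...,:2]-c)@x,(W[...,:2]-c)@y,W[...,2]],-1)
P=L[(abs(L[...,0])<30)&(L[...,1]>225)&(L[...,1]<339)&(L[...,2]>27)&(L[...,2]<42)];print('handle',np.percentile(P,[2,50,98],axis=0).round(0),len(P))
m=(abs(L[...,0])<80)&(L[...,1]>330)&(L[...,1]<400)&(L[...,2]>50)&(L[...,2]<80);print('panel',np.percentile(L[m][:,1],[2,50,98]).round(0))
plan([633,300,150],86,4)
E
```

```text
time: 7.95
tool_pos: [635.5, 137.6, 177.3]
tcp_rot: [179.4, -0.1, 86.0]
ft_force: [0.9, 0.0, 0.7]
finger_gap: 42.6
{'time': 8.05, 'tool_pos': [632.55, 137.16, 171.32], 'tcp_rot': [179.84, -0.03, 85.98], 'ft_force': [-0.05, 0.5, -0.37], 'finger_gap': 42.67}
handle [[ -6. 229.  29.]
 [  5. 283.  32.]
 [ 16. 330.  34.]] 3176
panel [343. 351. 361.]
[ 0.812 -0.055  0.107] [ 0.0001 -0.     -0.    ]
[ 0.812 -0.055  0.107] [ 0.0001 -0.     -0.    ]
[ 0.812 -0.055  0.107] [ 0.0001 -0.     -0.    ]
[ 0.812 -0.055  0.107] [ 0.0001 -0.     -0.    ]
```

View pics/w4.png

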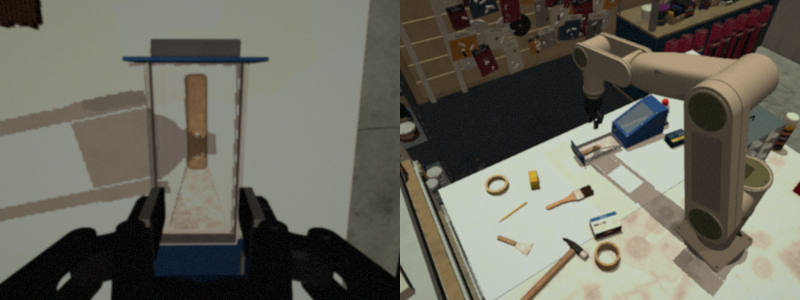

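The knife lies flat in the tray, blade towards the cabinet (handle 187–208 × 75–165, blade below it down to about row 232); its middle is about 2 mm from the tray's middle. Now I'll go in front of the lip with the fingers shut.

```bash
python3 -m jog '[[[0.75,0,0,0,0,0,0],[0.75,0,0,0,0,0,0],[0.75,0,0,0,0,0,0],[0.75,-0.05,0.2,0,0,0,0],[0,-0.05,0.7,0,0,0,0],[0,0,0.8,0,0,0,0],[0,0,0.6,0,0,0,0],[0,0,0.2,0,0,0,0],[0,0,0,0,0,0,0]]]'
```

```text
time: 9.18
tool_pos: [636.5, 286.7, 43.2]
tcp_rot: [-179.9, 0.1, 86.0]
ft_force: [-0.0, -0.3, -0.0]
finger_gap: -0.1
```

```bash
python3 -m jog '[[[-0.25,0,0,0,0,0,0],[-0.25,0,0,0,0,0,0],[-0.15,0,0,0,0,0,0],[-0.1,0,0,0,0,0,0],[-0.15,0,0,0,0,0,0],[-0.2,0,0,0,0,0,0],[-0.2,0,0,0,0,0,0],[-0.2,0,0,0,0,0,0],[-0.2,0,0,0,0,0,0],[-0.2,0,0,0,0,0,0],[-0.2,0,0,0,0,0,0],[-0.2,0,0,0,0,0,0]]]'
python3 -m jog '[[[-0.2,0,0,0,0,0,0],[-0.2,0,0,0,0,0,0],[-0.2,0,0,0,0,0,0],[-0.2,0,0,0,0,0,0],[-0.2,0,0,0,0,0,0],[-0.2,0,0,0,0,0,0],[-0.2,0,0,0,0,0,0],[-0.2,0,0,0,0,0,0],[-0.2,0,0,0,0,0,0],[-0.2,0,0,0,0,0,0],[-0.15,0,0,0,0,0,0],[-0.1,0,0,0,0,0,0]]]'
```

```text
time: 10.68
tool_pos: [629.2, 171.6, 44.3]
tcp_rot: [-180.0, 0.0, 86.0]
ft_force: [0.2, 2.0, 1.4]
finger_gap: -0.1
time: 12.18
tool_pos: [621.3, 59.5, 44.2]
tcp_rot: [-180.0, 0.0, 86.0]
ft_force: [-0.8, 0.8, 1.1]
finger_gap: -0.0
```

```bash
python3 -m jog '[[[-0.12,0,0,0,0,0,0],[-0.12,0,0,0,0,0,0],[-0.1,0,0,0,0,0,0],[-0.08,0,0,0,0,0,0],[-0.06,0,0,0,0,0,0],[0,0,0,0,0,0,0]]]'
python3 - <<'E'
from h import *
take('top');take('wrist');st()
y=np.array([.07,.998]);x=np.array([.998,-.07]);c=np.array([609,-124])
p=telemetry.sense()['tool_pos'][:2]-c;print(p@x,p@y)
for n in('top','wrist'):
    im,W=cloud(n);L=np.stack([(W[...,:2]-c)@x,(W[...,:2]-c)@y,W[...,2]],-1)
    P=L[(abs(abs(L[...,0])-52)<12)&(L[...,1]>110)&(L[...,1]<200)&(L[...,2]>30)&(L[...,2]<80)]
    if len(P): print(n,np.percentile(P[:,1],[2,50,98]).round(0),len(P))
E
```

```text
time: 12.92
tool_pos: [620.0, 35.7, 44.4]
tcp_rot: [180.0, 0.0, 86.0]
ft_force: [0.1, -0.0, 0.7]
finger_gap: 0.0
{'time': 13.02, 'tool_pos': [620.12, 35.93, 44.58], 'tcp_rot': [179.95, 0.02, 85.98], 'ft_force': [0.58, -0.15, -0.13], 'finger_gap': 0.09}
-0.09647340786085727 160.39154255347384
top [110. 129. 138.] 75
wrist [112. 133. 134.] 903
```

```bash
python3 -m jog '[[[-0.08,0,0,0,0,0,0],[-0.06,0,0,0,0,0,0],[-0.04,0,0,0,0,0,0],[0,0,0,0,0,0,0]]]';python3 -m jog '[[[-0.03,0,0,0,0,0,0],[-0.02,0,0,0,0,0,0]]]'
```

```text
time: 13.52
tool_pos: [619.1, 26.8, 44.3]
tcp_rot: [-180.0, 0.0, 86.0]
ft_force: [0.5, -0.2, 0.5]
finger_gap: -0.3
time: 13.78
tool_pos: [618.8, 24.7, 44.2]
tcp_rot: [-180.0, -0.0, 86.0]
ft_force: [0.0, 0.7, 0.0]
finger_gap: 0.1
```

```bash
python3 -m jog '[[[-0.03,0,0,0,0,0,0],[-0.02,0,0,0,0,0,0]]]';python3 -m jog '[[[-0.03,0,0,0,0,0,0],[0,0,0,0,0,0,0]]]';python3 -m jog '[[[-0.03,0,0,0,0,0,0],[0,0,0,0,0,0,0]]]'
```

```text
time: 14.02
tool_pos: [618.8, 23.5, 44.3]
tcp_rot: [-180.0, -0.1, 86.0]
ft_force: [0.9, 10.1, 1.2]
finger_gap: -0.1
time: 14.28
tool_pos: [618.8, 23.4, 44.3]
tcp_rot: [180.0, -0.2, 86.0]
ft_force: [0.7, 13.3, 0.2]
finger_gap: 0.2
time: 14.52
tool_pos: [618.7, 23.4, 44.3]
tcp_rot: [180.0, -0.3, 86.1]
ft_force: [2.0, 19.7, -0.3]
finger_gap: -0.1
```

The tray stopped hard, with force rising to 20 N without motion. Backing off and rising.

```bash
python3 -m jog '[[[0.2,0,0,0,0,0,0],[0.4,0,0,0,0,0,0],[0,0,-0.8,0,0,0,0],[0,0,-0.9,0,0,0,0],[0,0,-0.9,0,0,0,0],[0,0,-0.9,0,0,0,0],[0,0,-0.5,0,0,0,0],[0,0,0,0,0,0,0]]]'
python3 - <<'E'
from h import *
ims=[take(n)[0] for n in('top','scene','wrist')];st()
cv2.imwrite('pics/w5.png',np.vstack([cv2.resize(np.hstack([ims[0][130:322,200:456],ims[1][100:292,300:512+0]])[...,::-1],(800,328)),cv2.resize(ims[2],(360,270))[...,::-1].repeat(1,1) if 0 else np.hstack([cv2.resize(ims[2],(360,270))[...,::-1],np.zeros((270,440,3),np.uint8)])]))
y=np.array([.07,.998]);x=np.array([.998,-.07]);c=np.array([609,-124])
for n in('top','scene','wrist'):
    im,W=cloud(n);hsv=cv2.cvtColor(im,cv2.COLOR_RGB2HSV);X,Y,Z=np.moveaxis(W,-1,0)
    m=(abs(X-597)<40)&(abs(Y+280)<40)&(Z>150)&(Z<168)
    if m.sum()>5: P=W[m];r=cv2.minEnclosingCircle(P[:,:2].astype(np.float32));print(n,'cap',m.sum(),P.mean(0).round(1),r,np.percentile(P[:,2],[10,50,90]))
    L=np.stack([(W[...,:2]-c)@x,(W[...,:2]-c)@y,W[...,2]],-1)
    P=L[(abs(L[...,0])<62)&(L[...,1]>105)&(L[...,1]<200)&(L[...,2]>40)&(L[...,2]<72)]
    if len(P): print(n,'panel/lip y',np.percentile(P[:,1],[2,50,98]).round(0),len(P))
plan([597,-279.5,200],86,8)
E
```

```text
time: 15.52
tool_pos: [622.2, 49.6, 247.5]
tcp_rot: [179.7, -0.0, 86.0]
ft_force: [1.0, -0.5, -0.6]
finger_gap: 0.0
{'time': 15.68, 'tool_pos': [619.93, 49.42, 242.42], 'tcp_rot': [-179.86, 0.02, 85.99], 'ft_force': [-0.37, -0.11, -0.84], 'finger_gap': 0.27}
top cap 117 [ 600.1 -271.2  157.9] ((610.4645385742188, -264.735107421875), 35.508121490478516) [153.00060439 158.03675542 162.40406411]
top panel/lip y [108. 127. 136.] 86
scene cap 59 [ 598.  -272.4  158.5] ((599.7886962890625, -260.61077880859375), 36.37431335449219) [152.80340573 158.76359299 163.53404878]
scene panel/lip y [107. 123. 137.] 137
wrist panel/lip y [117. 125. 136.] 2134
[-0.824  0.001  0.106] [-0.  0. -0.]
[-0.824  0.001  0.106] [-0.  0. -0.]
[-0.824  0.001  0.106] [-0.  0. -0.]
[-0.824  0.     0.106] [-0.  0. -0.]
[-0.824  0.     0.106] [-0.  0. -0.]
[-0.824  0.     0.106] [-0.  0. -0.]
[-0.824  0.     0.106] [-0.  0. -0.]
[-0.824  0.     0.106] [-0.  0. -0.]
```

View pics/w5.png

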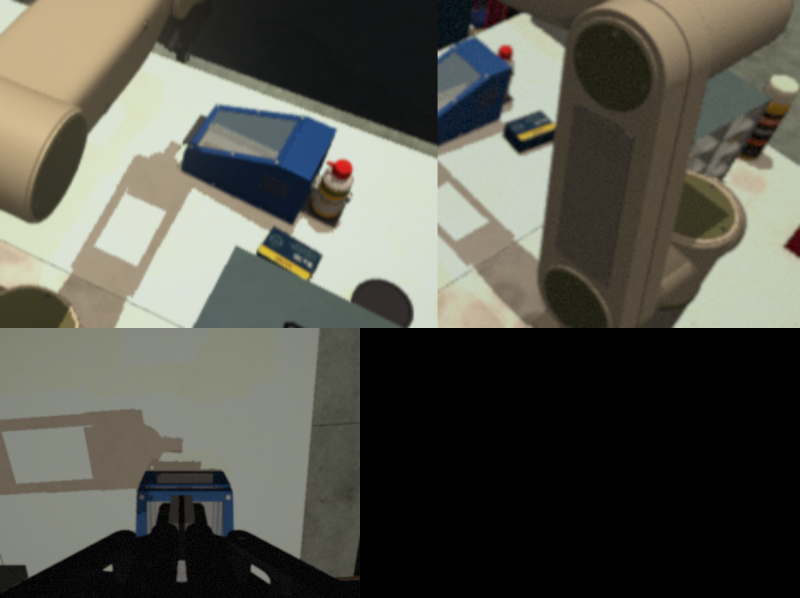

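The tray is shut, with the panel against the mouth; the red cap is at (342,167) in the top-left crop. Checking clearance of the arm to the drawers before swinging round.

```bash
python3 - <<'E'
from h import *
for n in('top','scene'):
    im,W=cloud(n);X,Y,Z=np.moveaxis(W,-1,0)
    for lo,hi in((170,240),(240,300)):
        P=W[(Z>lo)&(Z<hi)&(X>0)&(X<750)&(Y<-150)&(Y>-700)]
        if len(P)>10:
            print(n,lo,len(P),np.percentile(P,[1,99],axis=0).round(0)); d=P[:,:2]@np.array([.905,-.425]);o=P[:,:2]@np.array([.425,.905]);q=(d>0)&(d<700);print('nearest to arm line',np.percentile(o[q],99).round(0))
    hsv=cv2.cvtColor(im,cv2.COLOR_RGB2HSV)
    m=(abs(X-597)<35)&(abs(Y+280)<35)&(Z>130)&(Z<168)&(hsv[...,1]>140)&((hsv[...,0]<8)|(hsv[...,0]>172))
    P=W[m];print(n,'red',len(P),P.mean(0).round(0),P.min(0).round(0),P.max(0).round(0))
E
```

```text
top 170 1980 [[ 101. -601.  170.]
 [ 651. -170.  239.]]
nearest to arm line 56.0
top 240 10147 [[ 111. -492.  244.]
 [ 300. -172.  289.]]
nearest to arm line -49.0
top red 106 [ 594. -279.  153.] [ 583. -295.  131.] [ 614. -255.  163.]
scene 170 687 [[ 107. -657.  170.]
 [ 639. -190.  239.]]
nearest to arm line 82.0
scene 240 1116 [[ 109. -489.  242.]
 [ 214. -249.  268.]]
nearest to arm line -178.0
scene red 44 [ 594. -275.  155.] [ 582. -290.  138.] [ 609. -260.  165.]
```

```bash
python3 -m jog '[[[-0.8,0,0,0,0,0,0],[-0.8,0,0,0,0,0,0],[-0.8,0,0,0,0,0,0],[-0.8,0,0,0,0,0,0],[-0.8,0,0.1,0,0,0,0],[-0.8,0,0.2,0,0,0,0],[-0.8,0,0.25,0,0,0,0],[-0.8,0,0.25,0,0,0,0],[-0.18,0,0.05,0,0,0,0],[0,0,0,0,0,0,0],[0,0,0,0,0,0,0]]]'
python3 - <<'E'
from h import *
a=take('top')[0];b=take('scene')[0];st()
cv2.imwrite('pics/w6.png',cv2.resize(np.hstack([a[130:322,256:512],b[60:252,256:512]])[...,::-1],(800,300)))
E
```

```text
time: 17.05
tool_pos: [597.9, -277.8, 201.8]
tcp_rot: [-180.0, -0.0, 86.0]
ft_force: [-0.4, 0.7, 0.4]
finger_gap: -0.1
{'time': 17.15, 'tool_pos': [598.17, -277.86, 202.36], 'tcp_rot': [179.96, 0.01, 86.06], 'ft_force': [1.68, 0.61, 0.26], 'finger_gap': -0.22}
```

View pics/w6.png

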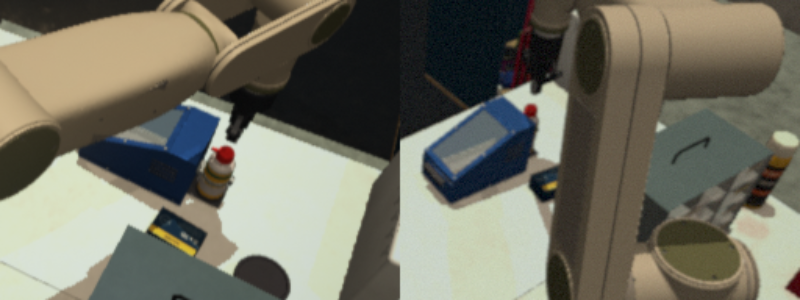

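The finger tips (235,135 left; 540,90 right) stand above the red cap (225,155; 530,112). Descending slowly.

```bash
python3 -m jog '[[[-0.04,-0.02,0.3,0,0,0,0],[0,0,0.25,0,0,0,0],[0,0,0.14,0,0,0,0],[0,0,0.04,0,0,0,0],[0,0,0,0,0,0,0]]]'; python3 -m jog '[[[0,0,0.04,0,0,0,0],[0,0,0,0,0,0,0]]]';python3 -m jog '[[[0,0,0.04,0,0,0,0],[0,0,0,0,0,0,0]]]';python3 -m jog '[[[0,0,0.03,0,0,0,0],[0,0,0,0,0,0,0]]]'
```

```text
time: 17.77
tool_pos: [596.5, -281.0, 165.3]
tcp_rot: [-180.0, -0.0, 86.0]
ft_force: [-0.5, 0.6, 0.5]
finger_gap: -0.2
time: 18.02
tool_pos: [596.6, -281.0, 163.5]
tcp_rot: [180.0, 0.0, 86.0]
ft_force: [-0.8, 0.8, -0.2]
finger_gap: 0.1
time: 18.27
tool_pos: [596.3, -280.9, 161.1]
tcp_rot: [-180.0, -0.0, 86.0]
ft_force: [0.4, 0.5, 0.8]
finger_gap: -0.2
time: 18.52
tool_pos: [596.4, -280.9, 159.6]
tcp_rot: [-180.0, -0.0, 86.0]
ft_force: [0.4, -0.5, 0.2]
finger_gap: 0.1
```

```bash
for i in 1; do :; done; python3 -m jog '[[[0,0,0.04,0,0,0,0],[0,0,0,0,0,0,0]]]';python3 -m jog '[[[0,0,0.04,0,0,0,0],[0,0,0,0,0,0,0]]]';python3 -m jog '[[[0,0,0.02,0,0,0,0],[0,0,0,0,0,0,0]]]'
```

```text
time: 18.77
tool_pos: [596.6, -281.1, 157.9]
tcp_rot: [180.0, 0.0, 86.0]
ft_force: [-1.0, 0.7, 2.4]
finger_gap: 0.2
time: 19.02
tool_pos: [596.6, -281.1, 156.0]
tcp_rot: [180.0, 0.0, 86.0]
ft_force: [0.4, 0.4, 2.6]
finger_gap: 0.2
time: 19.27
tool_pos: [596.6, -281.1, 155.0]
tcp_rot: [180.0, 0.0, 86.0]
ft_force: [0.1, 0.5, 3.2]
finger_gap: -0.2
```

Spring contact as expected. A little further, 1 mm at a time, until the stop.

```bash
python3 -m jog '[[[0,0,0.02,0,0,0,0],[0,0,0,0,0,0,0]]]';python3 -m jog '[[[0,0,0.02,0,0,0,0],[0,0,0,0,0,0,0]]]';python3 -m jog '[[[0,0,0.01,0,0,0,0],[0,0,0,0,0,0,0],[0,0,0,0,0,0,0]]]'
```

```text
time: 19.52
tool_pos: [596.6, -281.1, 153.9]
tcp_rot: [180.0, 0.0, 86.0]
ft_force: [1.1, -0.7, 4.0]
finger_gap: -0.0
time: 19.77
tool_pos: [596.6, -281.0, 152.9]
tcp_rot: [180.0, 0.0, 86.0]
ft_force: [0.4, 0.0, 4.7]
finger_gap: 0.1
time: 20.15
tool_pos: [596.6, -281.1, 152.6]
tcp_rot: [180.0, 0.0, 86.0]
ft_force: [0.8, -0.6, 5.7]
finger_gap: -0.2
```

```bash
python3 -m jog '[[[0,0,0.012,0,0,0,0],[0,0,0,0,0,0,0],[0,0,0,0,0,0,0]]]'
```

```text
time: 20.52
tool_pos: [596.6, -281.1, 152.6]
tcp_rot: [180.0, 0.0, 86.0]
ft_force: [-1.3, 1.1, 7.9]
finger_gap: 0.3
```

The stop is reached: force climbs to 8 N with no further travel. Releasing and rising clear.

```bash
python3 -m jog '[[[0,0,-0.1,0,0,0,0],[0,0,-0.2,0,0,0,0],[0,0,-0.5,0,0,0,0],[0,0,-0.7,0,0,0,0],[0,0,-0.5,0,0,0,0],[0,0,0,0,0,0,0],[0,0,0,0,0,0,0],[0,0,0,0,0,0,0]]]'
python3 - <<'E'
from h import *
a=take('top')[0];b=take('scene')[0];st()
cv2.imwrite('pics/w7.png',cv2.resize(np.hstack([a[90:384,120:512],b[60:354,120:512]])[...,::-1],(800,300)))
y=np.array([.07,.998]);x=np.array([.998,-.07]);c=np.array([609,-124])
for n in('top','scene'):
    im,W=cloud(n);hsv=cv2.cvtColor(im,cv2.COLOR_RGB2HSV);X,Y,Z=np.moveaxis(W,-1,0)
    m=(abs(X-597)<35)&(abs(Y+280)<35)&(Z>130)&(Z<168)&(hsv[...,1]>140)&((hsv[...,0]<8)|(hsv[...,0]>172))
    P=W[m];print(n,'red z',len(P),np.percentile(P[:,2],[50,90]).round(1))
    L=np.stack([(W[...,:2]-c)@x,(W[...,:2]-c)@y,W[...,2]],-1)
    P=L[(abs(L[...,0])<62)&(L[...,1]>105)&(L[...,1]<200)&(L[...,2]>40)&(L[...,2]<72)];print('panel/lip',np.percentile(P[:,1],[50,98]).round(0),len(P)) if len(P) else 0
E
```

```text
time: 21.52
tool_pos: [595.6, -280.5, 249.6]
tcp_rot: [-179.8, -0.1, 86.0]
ft_force: [-0.3, 0.1, -0.7]
finger_gap: -0.0
{'time': 21.62, 'tool_pos': [595.87, -280.68, 250.13], 'tcp_rot': [-179.87, -0.06, 85.98], 'ft_force': [0.23, 1.39, -0.23], 'finger_gap': -0.17}
top red z 105 [156.2 160.9]
panel/lip [111. 118.] 11
scene red z 43 [156.5 160.2]
panel/lip [124. 138.] 141
```

View pics/w7.png

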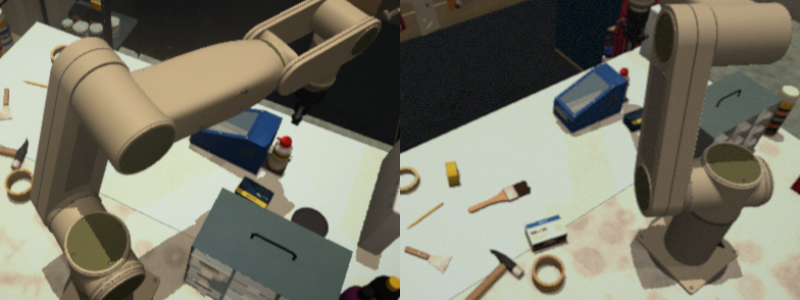

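The cabinet is shut (585,100 right), the cap is up (285,142 left), the other things are where they were, and the arm is clear.

```bash
python3 -c "
from bench import job
print(job.hand_in())"
```

```text
the job is handed in; nothing more can be done
None
```

The job is done and handed in at about 22 s of the 58 s; the hand-in reports no verdict.

- **Knife:** I gripped the larger knife by its handle and laid it flat in the open tray, blade towards the cabinet. Its middle measured about 2 mm from the tray's middle along the tray and a few millimetres across. I could not look at it again once the tray was shut.
- **Tray:** I pushed it shut against its stop, where the force rose to about 20 N with no further movement. The last pictures show the panel against the mouth.
- **Nozzle:** I pressed the cap about 6 mm down to its stop, at 8 N or less, then released it. The cap's top measured about 160 mm high, the same as before the press.
- **Other things:** the brush, tape measure and screw boxes look untouched in the last pictures, though I did not measure their positions again. The arm stands clear, about 90 mm above the cap.

One reading disagreed. In the last top picture the arm hid the tray's panel, leaving only 11 stray points, so the final check of the tray rests on the scene camera (lip edge at about 138 mm from the cabinet's origin; shut is about 137 mm). The grip opening read 22 mm on the 24 mm handle, but the grasp held.

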